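Load the analyser's reagent rack from the transport tray

ROBOT

A 7-joint arm with a two-finger parallel gripper is mounted at the origin on a cart in front of the work surface, level with it; the furniture and walls round the work are solid. World frame = base frame: x ahead of the robot, y to its left, z up, the work surface at z = 0. Lengths are in mm, angles in rad, forces in N, time in s.
With the tool pointing down it reaches from about 425 to 825 mm from the base axis. Payload 3.6 kg.
Tool frame: the origin (TCP) lies between the finger pads; the fingertips stand 17 mm ahead of it and the grasp point (between the pads) lies 2 mm behind it (robot.nose_length is the z of the fingertips in the tool frame, in mm); z points along the fingers, y is the line along which they close (so a half turn about z gives the same grasp; the last joint's range is limited). The gripper opens to 93 mm and grips with 3 to 60 N. Pads are 15 mm wide; open, the fingers measure 128 mm over their backs; the gripper's body (75 mm by 188 mm) begins 65 mm behind the grasp point.
Start: joints at [-1.361, 0.615, -0.013, 1.423, 0.008, 1.103, -0.04], TCP at [152.454, 631.839, 235.64] pointing down, gripper open.
Joint ranges: [-3.12, 3.12], [-0.3, 2.06], [-1.34, 1.32], [0.26, 2.42], [-1.36, 4.5], [0.01, 1.98], [-2.84, 2.84]. Speed limits (rad/s): [2.79, 2.79, 3.14, 3.14, 3.14, 3.14, 3.14].

INTERFACE

Orientations are given as [roll, pitch, yaw] about the fixed x, y, z axes, in that order (R = Rz(yaw) Ry(pitch) Rx(roll)).
In Python, from workcell import robot gives the robot as it stands.
- The arm moves only by the tool apply_moves, never from a script. Its argument "commands" is a list of rows, each a list of 5 numbers: the shift along the world's x, y, z in cm, then the turn about the world's z in rad, then the closure, from -1 (fully open) to 1 (shut). A call has 1 to 10 rows; each row shifts and turns the commanded pose from where the row before left it; what a row does not reach is not made up. A row lasts 1/10 s, in which the tool goes at most 50 mm and 8.59 degrees, less where a joint would pass 70% of its speed; a pose out of reach is approached as far as the arm can. A call is refused whole if a number of a shift passes 5 or a number of a turn 0.15, either way. A call with a gripper value outside its range is refused whole. The fingers move at their own pace and stop on an object; the grip force is fixed at half the most. Time passes only in rows, so rows that do not move let the fingers close. It gives the time, the measured TCP pose, the force, the opening and the grip force at its end, in the units of the state.
- robot.state(): the state, without advancing time (a new reading comes with each control period).
- robot.get_image(name): name is "scene" or "side" or "wrist"; returns the picture (480x640x3 uint8, red, green, blue); there is no depth.
- robot.camera_info(name): a dict with "fx", "fy", "cx", "cy" (pixels), "R" (3x3) and "t" (3): a world point X has camera coordinates R X + t. Camera axes: x right, y down, z forward; pixel columns grow to the right and rows downward; lengths in mm; the calibration is good to about 2 mm. A picture is of the moment at which its call begins: read the wrist's pose just before it. camera_info takes no time and is no camera call; for the wrist camera it gives the pose at the moment of the call.
- robot.finish_job(): hands the job in; it is judged then, once.
The state is a dict: "clock": time; "q": joint angles; "qvel": joint speeds; "effort": joint torques, N m; "eef_pos": TCP position; "orientation": TCP orientation; "ft_force": force on the tool from outside, world axes, zero at the start; "moment": the same for the moment, N m; "grip_width": finger opening in mm; "grip_force": force on a finger pad.
Only numpy, scipy, OpenCV 4.12 (cv2) and the standard library are available. Lean on these libraries where they do the work, as an engineer would, in place of code of your own. Each camera call takes 0.05 s, during which the arm holds its last target. There are 200 camera calls.

TASK

Move the four amber reagent bottles from the dark grey transport tray into the aluminium analyser rack beside it, one to a bay and in the same left-to-right order as they stood in the tray, because the analyser knows each reagent by its bay. Stand every bottle upright and fully down on the floor of its bay, never tip one over, and leave the white rinse bottle and the cuvette strip just behind the racks where they stand.

Things in the scene. Friction and masses are not known exactly. Their poses are not given: they have to be found in the camera images.
- transport_tray: moulded dark grey plastic tray that holds the bottles at the start, left or right of the analyser rack; 50 x 270 mm long. Four bays at y = 99, 33, -33, -99 mm, x = 0, each 64 (y) x 42 mm (x) inside, floor 6 mm above the deck; dividers 26 mm high. Origin: centre of underside, on the deck; x away from the robot, y to its left, yaw -0.33 to 0.03 rad. Fixed. Back wall 28, front 20, ends 50 mm high
- analyser_rack: aluminium rack with dark floor, empty at the start, end to end with the tray; 48 x 270 mm long. Four bays at y = 99, 33, -33, -99 mm, x = 0, each 64 (y) x 42 mm (x) inside, floor 6 mm above the deck; dividers 26 mm high. Origin: centre of underside, on the deck; x away from the robot, y to its left, yaw -0.33 to 0.03 rad. Fixed. Back wall 30, front 18, ends 34 mm high
- bottle_tall_1: tall narrow amber bottle, 26 (x) x 45 (y) x 132 mm high; flat-sided body to 116 mm, then a round cap 20 mm wide, 8 mm toward -y; 0.08 to 0.16 kg. Origin: centre of underside, z up. Starts upright in a tray bay, 45 mm side along the row. Its twin looks alike; only its place tells them apart
- bottle_tall_2: tall narrow amber bottle, 26 (x) x 45 (y) x 132 mm high; flat-sided body to 116 mm, then a round cap 20 mm wide, 8 mm toward -y; 0.08 to 0.16 kg. Origin: centre of underside, z up. Starts upright in a tray bay, 45 mm side along the row. Its twin looks alike; only its place tells them apart
- bottle_broad_1: short broad amber bottle, 33 (x) x 56 (y) x 94 mm high; flat-sided body to 77 mm, then a round cap 20 mm wide, 8 mm toward -y; 0.08 to 0.16 kg. Origin: centre of underside, z up. Starts upright in a tray bay, 56 mm side along the row. Its twin differs only in the cap's shade
- bottle_broad_2: short broad amber bottle, 33 (x) x 56 (y) x 94 mm high; flat-sided body to 77 mm, then a round cap 20 mm wide, 8 mm toward -y; 0.08 to 0.16 kg. Origin: centre of underside, z up. Starts upright in a tray bay, 56 mm side along the row. Its twin differs only in the cap's shade
- rinse_bottle: round white rinse bottle with a blue cap, 40 mm wide, 76 mm high, on the deck about 0.11 m behind the tray's middle line; not to be moved. Origin: centre of its underside
- cuvette_strip: clear and yellow moulded cuvette strip, 26 x 70 x 47 mm, on the deck about 0.11 m behind the analyser rack's middle line; not to be moved. Origin: centre of its underside
Not all that is in view belongs to the job. Leave any blue or purple look-alike of the bottle_tall_2 alone. Leave any pink look-alike of the bottle_tall_1 alone.

How it is judged:
By the outcome, as a careful person would: the job done as asked, in the order asked, and still so for the second after the job is handed in, with the robot touching nothing.
It also fails if it takes over 104 s, if anything falls off the work surface, if the arm or the gripper's body presses on something with over 40 N, if the wrist force passes 120 N, or if a joint passes its speed limit or range.

## Working session

There is one attempt and no reset: what is moved stays moved. The work goes in short steps, Python scripts to look and compute and a tool call to move; the robot and the scene stay as the last step left them, time stands still between calls to the robot, and variables do not carry over. Pictures are saved under pics/ and viewed, at most 14 in all, crops included, and the job is handed in when it is done.

Besides the shell and the picture viewer there is one more tool, called after ">>>" by a JSON object that holds its "fn" and its "kwargs". apply_moves: Moves the arm, as the interface text tells. Its arguments: {"type":"object","properties":{"commands":{"type":"array","items":{"type":"array","items":{"type":"number"}}}},"required":["commands"]}

```bash
mkdir -p pics; ls
python3 - <<'E'
from workcell import robot
import cv2
s=robot.state(); print(s)
for n in("scene","side","wrist"):
    i=robot.camera_info(n); print(n,i)
    cv2.imwrite(f"pics/{n}0.png",robot.get_image(n)[:,:,::-1])
E
```

```text
pics
{'clock': 0.0, 'q': array([-1.36052563,  0.61589636, -0.01258884,  1.42486114,  0.00813254,
        1.10340248, -0.04040835]), 'qvel': array([-8.39394785e-04,  5.85462165e-05,  1.33088270e-03, -8.71818031e-04,
        5.99191745e-04,  2.65020200e-04,  2.40715029e-05]), 'effort': array([ 1.56932665e-04, -4.58948565e+01,  2.09155153e-01, -1.65739882e+01,
       -6.11300441e-02,  2.08265131e-02,  2.45611263e-04]), 'eef_pos': array([152.30797333, 631.14754019, 234.5085587 ]), 'orientation': array([-3.13907731e+00,  8.03826381e-05,  2.90487216e+00]), 'ft_force': array([ 0.32514032, -0.39455198,  0.15547578]), 'moment': array([-0.03382345,  0.03889491, -0.02060656]), 'grip_force': 0.0, 'grip_width': 92.62946489318959}
scene {'fx': 549.478290483538, 'fy': 549.478290483538, 'cx': 319.0385088745005, 'cy': 244.55989656317098, 'R': array([[ 0.85135408, -0.52412038,  0.02222757],
       [-0.33849752, -0.58122081, -0.74000121],
       [ 0.40076884,  0.62247907, -0.67223816]]), 't': array([-579.23672514,  198.60313159,  829.15879775])}
side {'fx': 483.6040659705575, 'fy': 483.6040659705575, 'cx': 321.39557293222623, 'cy': 236.78843752968862, 'R': array([[-0.88924786, -0.45692517,  0.02139227],
       [-0.30292039,  0.55319875, -0.77602215],
       [ 0.34274987, -0.69655619, -0.63034276]]), 't': array([508.14574994, 262.48824384, 758.34455766])}
wrist {'fx': 363.8454644471256, 'fy': 363.8454644471256, 'cx': 318.1775656560046, 'cy': 234.1494460132127, 'R': array([[ 0.23348379,  0.9723592 , -0.00170315],
       [ 0.94015849, -0.225304  ,  0.25561715],
       [ 0.24816796, -0.06128369, -0.96677659]]), 't': array([-648.05370584,  -29.67761203,  389.93810915])}
```

View pics/scene0.png

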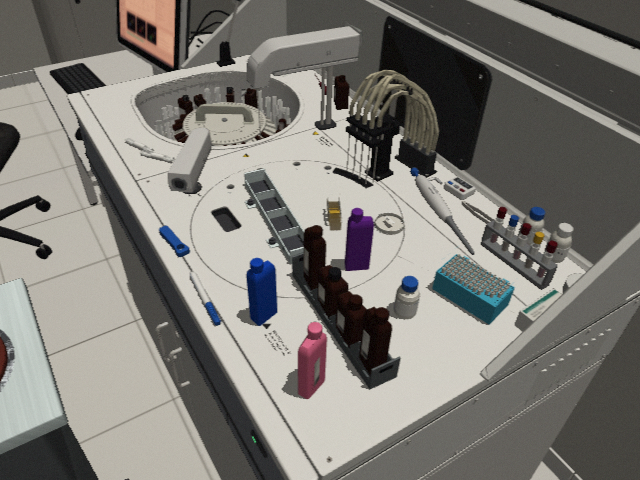

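View pics/side0.png

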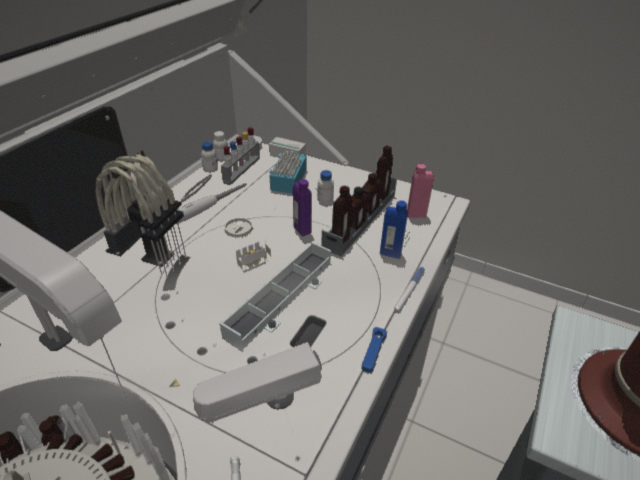

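Run:
```python
import cv2,numpy as np
from workcell import robot
a=cv2.imread("pics/scene0.png")[170:400,230:450]; b=cv2.imread("pics/side0.png")[140:350,210:440]
b2=cv2.resize(b,(400,365),interpolation=2); a2=cv2.resize(a,(400,418),interpolation=2)
o=np.zeros((418,800,3),np.uint8); o[:,:400]=a2;o[:365,400:]=b2
o=np.clip(o.astype(float)*1.6+10,0,255).astype(np.uint8)
cv2.imwrite("pics/crop0.png",o)
for n in("scene","side"):
    i=robot.camera_info(n); p=i["R"]@np.array([152,631,235])+i["t"]; print(n,i["fx"]*p[:2]/p[2]+[i["cx"],i["cy"]], -i["R"].T@i["t"])
```

```text
scene [-59.68993623  52.3452151 ] [ 228.06120404 -704.2914971   717.23376512]
side [ 516.08203058 1068.49473235] [271.45806216 615.20601319 670.84329861]
```

View pics/crop0.png

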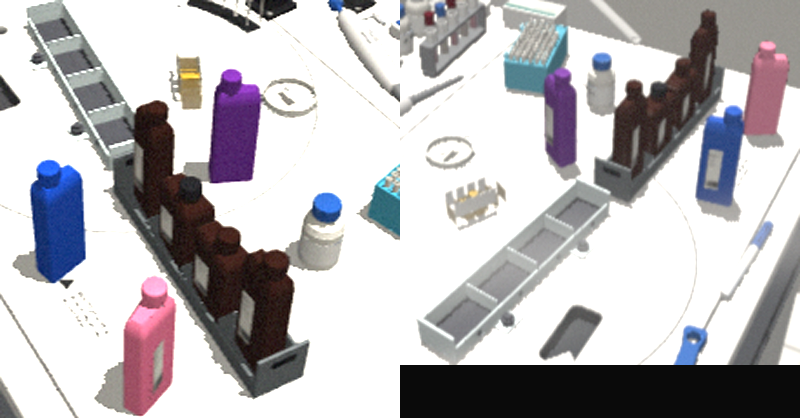

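View pics/wrist0.png

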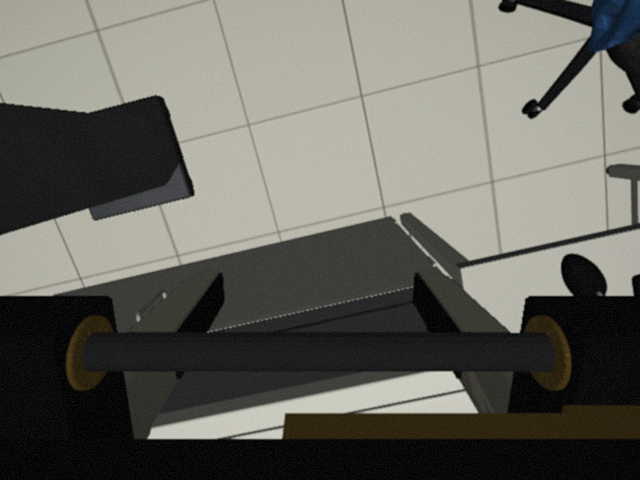

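```bash
cat > h.py <<'E'
import numpy as np,cv2
from workcell import robot
def ray(i,uv,z):
    uv=np.atleast_2d(uv).astype(float)
    d=np.c_[(uv[:,0]-i["cx"])/i["fx"],(uv[:,1]-i["cy"])/i["fy"],np.ones(len(uv))]@i["R"]
    c=-i["R"].T@i["t"]; return c+d*((z-c[2])/d[:,2])[:,None]
def proj(i,X):
    p=np.atleast_2d(X)@i["R"].T+i["t"]; return i["fx"]*p[:,:2]/p[:,2:]+[i["cx"],i["cy"]]
E
python3 - <<'E'
from h import *
np.set_printoptions(precision=0,suppress=True)
sc=robot.camera_info("scene"); sd=robot.camera_info("side")
A=lambda u,v:(230+u/1.818,170+v/1.818); B=lambda u,v:(210+(u-400)/1.739,140+v/1.739)
print("rack sc",ray(sc,[A(28,8),A(68,2),A(112,162),A(135,152)],34)[:,:2].tolist())
print("rack sd",ray(sd,[B(420,323),B(452,345),B(580,183),B(610,190)],34)[:,:2].tolist())
print("tray sc",ray(sc,[A(252,375),A(305,347),A(115,160)],50)[:,:2].tolist())
print("tray sd",ray(sd,[B(597,160),B(632,180)],50)[:,:2].tolist())
# distractors: base points
print("blue,pink sc",ray(sc,[A(53,272),A(145,405),A(232,178),A(320,260)],0)[:,:2].tolist())
print("blue,pink,purple,rinse sd",ray(sd,[B(715,200),B(765,132),B(563,160),B(600,108),B(477,212)],0)[:,:2].tolist())
E
```

```text
rack sc [[616.1877355852328, 198.00718832313942], [662.6792030285558, 185.59791265332353], [572.4705036783209, -79.90712057090354], [599.3824344423549, -78.92140262852399]]
rack sd [[657.0208780306141, 205.314099297834], [614.2241847502698, 213.0070562258698], [619.3803540515081, -56.434662771606895], [582.7781138567399, -62.00770087090166]]
tray sc [[540.137223742428, -361.1762858812588], [592.5903097392395, -361.37319930019527], [568.2797472861656, -93.55948926143992]]
tray sd [[612.7731646885181, -86.63299106869681], [560.5291261788238, -73.05915857765058]]
blue,pink sc [[470.06678111427414, -149.34907806480658], [470.7137467237786, -314.05770486644843], [683.8134260970107, -131.23269728835555], [693.1052333364328, -263.99799634411477]]
blue,pink,purple,rinse sd [[478.99100266512454, -142.61207467570375], [469.2863582862076, -305.90267469180867], [678.4335224115174, -122.22692064322587], [689.277940235068, -248.43623341084424], [720.0295243590093, 13.293390472340889]]
```

>>> {"fn": "apply_moves", "kwargs": {"commands": [[0, 0, 3, 0, -1], [0, 0, 4, 0, -1], [0.8, -0.8, 4, -0.08, -1], [2.8, -2.8, 3, -0.09, -1], [2.8, -2.8, 1, -0.09, -1], [2.8, -2.8, 0, -0.09, -1], [2.8, -2.8, 0, -0.09, -1], [2.8, -2.8, 0, -0.09, -1], [2.8, -2.8, 0, -0.09, -1], [2.8, -2.8, 0, -0.09, -1]]}}

```text
clock: 1.15
eef_pos: [357.2, 426.4, 385.4]
orientation: [-3.141, 0.0, 2.191]
ft_force: [0.2, 0.6, 0.4]
grip_width: 93.4
grip_force: 0.0
```

>>> {"fn": "apply_moves", "kwargs": {"commands": [[2.8, -2.8, 0, -0.09, -1], [2.8, -2.8, 0, -0.09, -1], [2.8, -2.8, 0, -0.09, -1], [2.8, -2.8, 0, -0.09, -1], [2.8, -2.8, 0, -0.09, -1], [2.8, -2.8, 0, -0.09, -1], [2.8, -2.8, 0, -0.09, -1], [2.8, -2.8, 0, -0.09, -1], [1.8, -1.8, 0, -0.05, -1], [0, 0, 0, 0, -1]]}}

```text
clock: 2.15
eef_pos: [600.4, 180.9, 384.6]
orientation: [3.141, 0.004, 1.416]
ft_force: [0.0, -0.2, -0.4]
grip_width: 93.0
grip_force: 0.0
```

Run:
```python
from h import *
import pickle
i=robot.camera_info("wrist"); im=robot.get_image("wrist")[:,:,::-1]
s=robot.state();print(s["clock"],s["eef_pos"],s["orientation"],s["q"],-i["R"].T@i["t"])
cv2.imwrite("pics/w1.png",im); pickle.dump(i,open("w1.pkl","wb"))
```

```text
2.2 [599.04852172 183.89544351 384.79496701] [-3.14051621e+00  1.44888082e-03  1.42138683e+00] [-0.58470017  0.51546923  0.46028545  1.23912147 -0.22172579  1.43758779
 -0.29658393] [609.88943432 250.43044764 533.16874985]
```

View pics/w1.png

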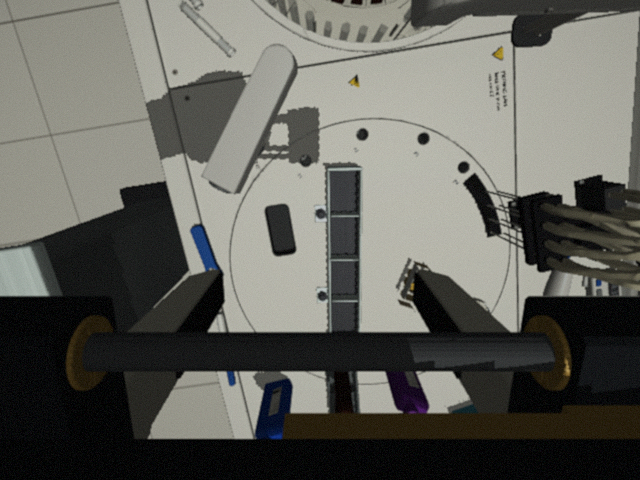

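>>> {"fn": "apply_moves", "kwargs": {"commands": [[0, -3, 0, 0, -1], [0, -4.4, 0, 0, -1], [0, -4.4, 0, 0, -1], [0, -4.4, 0, 0, -1], [0, -4.4, 0, 0, -1], [0, -4.4, 0, 0, -1], [0, -4.4, 0, 0, -1], [-1, -4, 0, 0, -1], [0, -2, 0, 0, -1], [0, 0, 0, 0, -1]]}}

```text
clock: 3.2
eef_pos: [587.3, -170.4, 385.8]
orientation: [-3.141, 0.001, 1.421]
ft_force: [0.1, 0.3, -0.2]
grip_width: 92.8
grip_force: 0.0
```

Run:
```python
from h import *
import pickle
i=robot.camera_info("wrist"); im=robot.get_image("wrist")[:,:,::-1]
s=robot.state();print(s["clock"],s["eef_pos"],s["orientation"],s["q"],-i["R"].T@i["t"])
cv2.imwrite("pics/w2.png",im); pickle.dump(i,open("w2.pkl","wb"))
w=cv2.imread("pics/w1.png")
f=lambda x,sz:np.clip(cv2.resize(x,sz,interpolation=cv2.INTER_LANCZOS4).astype(float)*1.7+10,0,255).astype(np.uint8)
o=np.hstack([f(w[150:350,290:410],(300,500)),f(im[90:350,200:460],(500,500))])
cv2.imwrite("pics/c2.png",o)
```

```text
3.25 [ 588.31866628 -167.28813691  385.60238313] [-3.14132947e+00 -1.67058358e-03  1.42501486e+00] [-0.04244531  0.49092058  0.50199118  1.2869643  -0.2330297   1.42119711
  0.29811291] [ 596.52680775 -101.29141134  534.59429003]
```

View pics/c2.png

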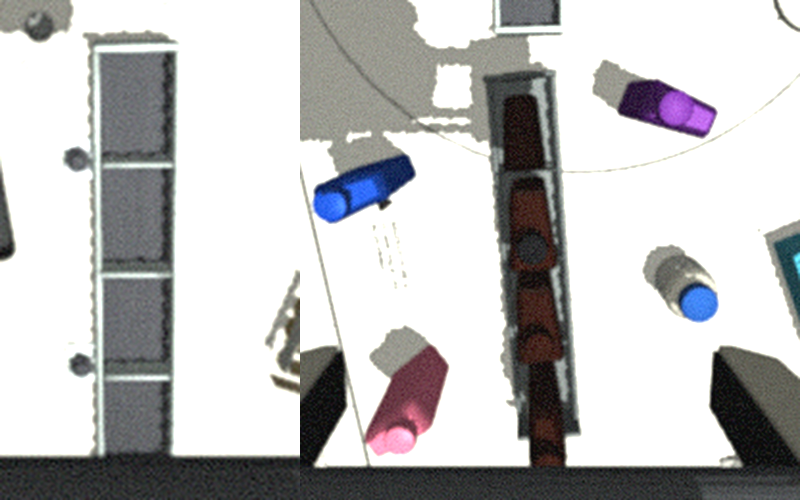

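Run:
```python
from h import *
import pickle
np.set_printoptions(precision=1,suppress=True)
w1=pickle.load(open("w1.pkl","rb"));w2=pickle.load(open("w2.pkl","rb"))
A=lambda u,v:(290+u/2.5,150+v/2.5);B=lambda u,v:(200+(u-300)/1.923,90+v/1.923)
rl=ray(w1,[A(93,45),A(177,44)],34)[:,:2];rr=ray(w2,[B(494,32),B(562,30)],34)[:,:2]
tl=ray(w2,[B(485,75),B(553,70)],50)[:,:2];tr=ray(w2,[B(520,436),B(580,433)],50)[:,:2]
for n,l,r in(("rack",rl,rr),("tray",tl,tr)):
    d=l.mean(0)-r.mean(0);yaw=np.arctan2(-d[0],d[1]);c=(l.mean(0)+r.mean(0))/2
    print(n,l,r,"len",np.linalg.norm(d),"yaw",yaw,"c",c)
    for y in(99,33,-33,-99):print(c+y*np.array([-np.sin(yaw),np.cos(yaw)]))
# bottle colour mask
im=cv2.imread("pics/w2.png").astype(int);b,g,r=im[...,0],im[...,1],im[...,2]
m=(r-b>12)&(r>g+8)&(r<110); m[:,:280]=0;m[:,350:]=0;m[334:]=0
ys=np.arange(120,334)
for y in ys[::4]:
    x=np.where(m[y])[0]
    print(y,(x.min(),x.max(),len(x)) if len(x) else None,end="; ")
```

```text
rack [[616.2 208.1]
 [661.2 201.7]] [[580.2 -58.9]
 [625.9 -64.5]] len 268.9172461215473 yaw -0.13285310332978004 c [620.9  71.6]
[634.  169.7]
[625.2 104.3]
[616.5  38.9]
[607.8 -26.5]
tray [[570.5 -86.1]
 [615.7 -89.7]] [[ 553.6 -350.9]
 [ 599.1 -355.2]] len 265.6869206592375 yaw -0.06292066321099353 c [ 584.7 -220.5]
[ 590.9 -121.7]
[ 586.8 -187.5]
[ 582.6 -253.4]
[ 578.5 -319.3]
120 None; 124 None; 128 None; 132 None; 136 None; 140 None; 144 (np.int64(319), np.int64(319), 1); 148 (np.int64(315), np.int64(319), 2); 152 (np.int64(307), np.int64(307), 1); 156 (np.int64(317), np.int64(317), 1); 160 None; 164 (np.int64(313), np.int64(313), 1); 168 (np.int64(313), np.int64(313), 1); 172 (np.int64(312), np.int64(312), 1); 176 None; 180 None; 184 (np.int64(312), np.int64(312), 1); 188 None; 192 (np.int64(312), np.int64(326), 15); 196 (np.int64(311), np.int64(326), 16); 200 (np.int64(310), np.int64(328), 19); 204 (np.int64(312), np.int64(328), 17); 208 (np.int64(311), np.int64(329), 10); 212 (np.int64(326), np.int64(330), 5); 216 (np.int64(329), np.int64(330), 2); 220 (np.int64(310), np.int64(331), 5); 224 (np.int64(311), np.int64(332), 6); 228 (np.int64(310), np.int64(330), 21); 232 None; 236 None; 240 (np.int64(318), np.int64(323), 2); 244 (np.int64(314), np.int64(330), 17); 248 (np.int64(315), np.int64(331), 17); 252 (np.int64(315), np.int64(331), 17); 256 (np.int64(315), np.int64(331), 17); 260 (np.int64(318), np.int64(333), 8); 264 (np.int64(322), np.int64(335), 12); 268 (np.int64(314), np.int64(334), 17); 272 (np.int64(315), np.int64(335), 18); 276 (np.int64(315), np.int64(334), 19); 280 None; 284 None; 288 None; 292 None; 296 None; 300 None; 304 (np.int64(328), np.int64(328), 1); 308 (np.int64(323), np.int64(332), 10); 312 (np.int64(321), np.int64(335), 13); 316 (np.int64(323), np.int64(334), 12); 320 (np.int64(331), np.int64(334), 4); 324 None; 328 (np.int64(324), np.int64(334), 11); 332 None;
```

Run:
```python
from h import *
im=cv2.imread("pics/w2.png")
def f(x,s):
    x=cv2.resize(x,None,fx=s,fy=s,interpolation=cv2.INTER_CUBIC).astype(float)/255
    return np.clip(255*x**0.45,0,255).astype(np.uint8)
o=np.hstack([f(im[125:225,280:360],5),f(im[215:315,280:360],5)])
o=cv2.copyMakeBorder(o,0,0,0,0,0)
cv2.imwrite("pics/c3.png",o)
```

```text
(no output)
```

View pics/c3.png

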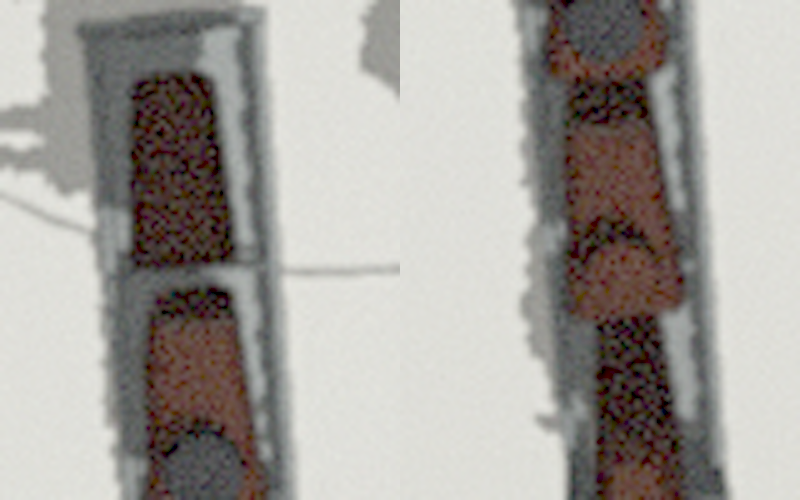

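Run:
```python
from h import *
import pickle
np.set_printoptions(precision=1,suppress=True)
w=pickle.load(open("w2.pkl","rb"))
yaw=-.063;c=np.array([584.7,-220.5]);u=np.array([-np.sin(yaw),np.cos(yaw)]);v=np.array([np.cos(yaw),np.sin(yaw)])
def L(n,p,z):
    X=ray(w,[p],z)[0,:2]; print(n,X,"local x,y",(X-c)@v,(X-c)@u)
L("b1 -y edge",(321,231),83);L("b1 cap",(320.4,219.3),100)
L("b2 -y edge",(325,278.6),83);L("b2 cap",(325.6,271),100)
L("t1 +y edge",(314.5,140),122);L("t1 -y edge",(316.5,178),122)
print("tray bay check divider t1/b1 z26");L("div",(318,125+268/5),26)
L("b1 far base",(318,183),6);L("b2 far base",(321,232),6)
```

```text
b1 -y edge [ 583.1 -215.7] local x,y -1.9008209101584577 4.667100370428134
b1 cap [ 585.  -196.7] local x,y -1.1609757102430434 23.76667910837121
b2 -y edge [ 578.8 -281. ] local x,y -2.0767984413145264 -60.7236778216535
b2 cap [ 581.7 -264.1] local x,y -0.24239696131853172 -43.71869181882051
t1 +y edge [ 592.3 -102.8] local x,y 0.16757645280641054 117.94901430462647
t1 -y edge [ 588.3 -144.1] local x,y -1.2509129338803668 76.45865573659361
tray bay check divider t1/b1 z26
div [ 588.3 -155.2] local x,y -0.5371985415501843 65.38918833431109
b1 far base [ 587.  -163.6] local x,y -1.2719680620733862 56.93823447805094
b2 far base [ 580.6 -236.8] local x,y -3.087585991740559 -16.49249312810838
```

>>> {"fn": "apply_moves", "kwargs": {"commands": [[0, 1.5, -2, 0.03, -0.3], [0, 3, -4, 0.057, -0.3], [0.2, 0, -4, 0, -0.3], [0, 0, -4, 0, -0.3], [0, 0, -4, 0, -0.3], [0, 0, -2, 0, -0.3], [0, 0, 0, 0, -0.3], [0, 0, 0, 0, -0.3]]}}

```text
clock: 4.05
eef_pos: [591.5, -120.5, 186.2]
orientation: [3.141, -0.001, 1.516]
ft_force: [-0.8, -0.4, 0.3]
grip_width: 60.3
grip_force: 0.0
```

>>> {"fn": "apply_moves", "kwargs": {"commands": [[0, 0, -3, 0, -0.3], [0, 0, -3, 0, -0.3], [0, 0, -2, 0, -0.3], [0, 0, -0.8, 0, -0.3], [0, 0, 0, 0, 1], [0, 0, 0, 0, 1], [0, 0, 0, 0, 1], [0, 0, 0, 0, 1], [0, 0, 0, 0, 1], [0, 0, 0, 0, 1]]}}

```text
clock: 5.05
eef_pos: [590.9, -123.3, 98.3]
orientation: [3.14, 0.0, 1.512]
ft_force: [-1.2, -0.4, 3.3]
grip_width: 24.1
grip_force: 29.9
```

>>> {"fn": "apply_moves", "kwargs": {"commands": [[0, 0, 1, 0, 1], [0, 0, 3, 0, 1], [0, 0, 3, 0, 1], [0, 1, 1, 0, 1], [0.5, 2.5, 0, -0.014, 1], [0.5, 3.5, 0, -0.015, 1], [0.5, 3.5, 0, -0.015, 1], [0.5, 3.5, 0, -0.015, 1], [0.5, 3.5, 0, -0.015, 1], [0.5, 3.5, 0, 0, 1]]}}

```text
clock: 6.05
eef_pos: [619.5, 89.5, 176.7]
orientation: [-3.139, -0.0, 1.438]
ft_force: [0.6, -0.0, -1.2]
grip_width: 24.0
grip_force: 29.9
```

>>> {"fn": "apply_moves", "kwargs": {"commands": [[0.5, 3.5, 0, 0, 1], [0.5, 2.5, 0, 0, 1], [0.35, 1.5, 0, 0, 1], [0, 0.8, 0, 0, 1], [0, 0, 0, 0, 1], [0, 0, 0, 0, 1]]}}

```text
clock: 6.65
eef_pos: [633.8, 167.7, 177.6]
orientation: [-3.141, 0.002, 1.435]
ft_force: [-0.4, -0.4, -0.7]
grip_width: 23.9
grip_force: 29.9
```

Run:
```python
from h import *
def f(x,s):
    x=cv2.resize(x,None,fx=s,fy=s,interpolation=cv2.INTER_CUBIC).astype(float)/255
    return np.clip(255*x**0.6,0,255).astype(np.uint8)
a=robot.get_image("scene")[:,:,::-1];b=robot.get_image("side")[:,:,::-1]
print(robot.state()["eef_pos"],robot.state()["grip_width"],robot.state()["orientation"])
o=np.hstack([f(a[100:320,200:400],2),f(b[200:420,180:380],2)]);cv2.imwrite("pics/p1.png",o)
```

```text
[634.03665832 167.4095232  177.86292824] 24.02099310769911 [3.14142087e+00 1.29316770e-03 1.43463337e+00]
```

View pics/p1.png

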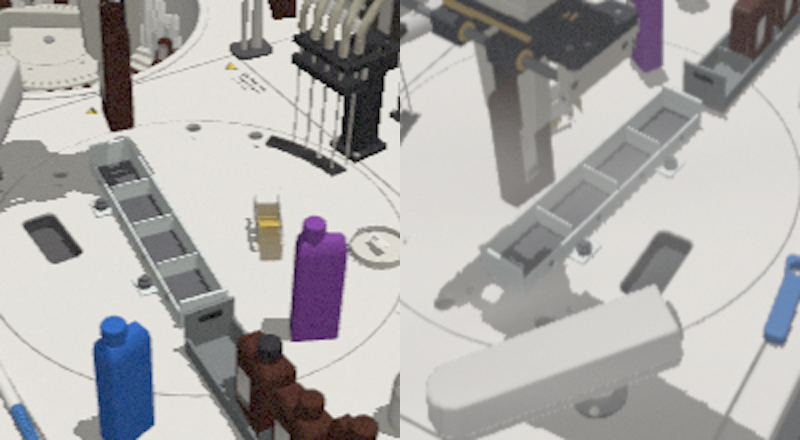

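Run:
```python
from h import *
np.set_printoptions(precision=0,suppress=True)
yaw=-.133;v=np.array([np.cos(yaw),np.sin(yaw)]);u=np.array([-np.sin(yaw),np.cos(yaw)])
def box(c,hx,hy,z):return np.array([[*(np.array(c)+a*hx*v+b*hy*u),z] for a,b in((-1,1),(1,1),(1,-1),(-1,-1))])
for n,o in(("scene",(200,100)),("side",(180-200,200))):
    i=robot.camera_info(n)
    P=lambda X:((proj(i,X)-o)*2)
    print(n,"bottle\n",P(box((634,168.7),13,22.5,86)),"\nrack top\n",P(box((620.9,71.6),24,135,34)))
```

```text
scene bottle
 [[ 97. 108.]
 [120. 103.]
 [135. 125.]
 [111. 131.]] 
rack top
 [[ 85. 144.]
 [128. 135.]
 [227. 288.]
 [178. 302.]]
side bottle
 [[519. 213.]
 [495. 200.]
 [532. 168.]
 [555. 181.]] 
rack top
 [[522. 273.]
 [480. 247.]
 [665.  83.]
 [703. 101.]]
```

Run:
```python
import cv2,numpy as np
o=cv2.imread("pics/p1.png")
r=lambda x:cv2.resize(x,(400,400),interpolation=2)
cv2.imwrite("pics/p1c.png",np.hstack([r(o[90:220,70:200]),r(o[170:300,470:600])]))
```

```text
(no output)
```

View pics/p1c.png

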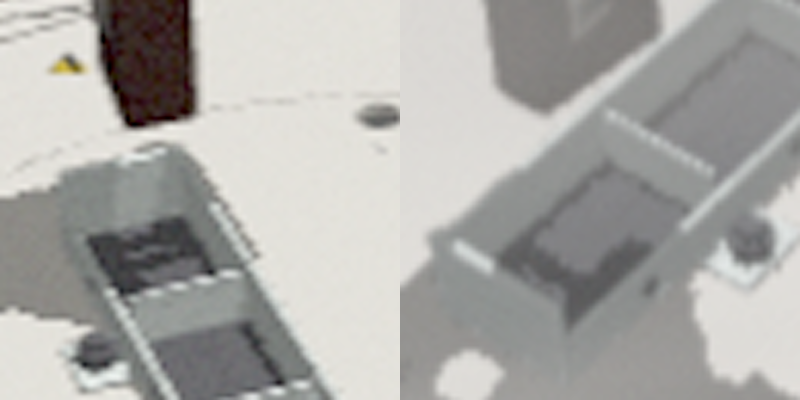

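Run:
```python
from h import *
import pickle
np.set_printoptions(precision=1,suppress=True)
w1=pickle.load(open("w1.pkl","rb"));w2=pickle.load(open("w2.pkl","rb"))
yaw=-.133;v=np.array([np.cos(yaw),np.sin(yaw)]);u=np.array([-np.sin(yaw),np.cos(yaw)]);c=np.array([620.9,71.6])
def L(n,X):
    X=X[:,:2]-c; print(n,"x",X@v,"y",X@u)
A=lambda u,v:(290+u/2.5,150+v/2.5)
L("w1 div 66,0,-66",ray(w1,[A(136,164),A(136.5,274),A(138,378)],26))
L("w1 end",ray(w1,[A(135,44.5)],34))
sc=robot.camera_info("scene");sd=robot.camera_info("side")
L("scene div1",ray(sc,[(200+109/2,100+186.5/2),(200+148/2,100+177.7/2)],26))
L("side div1",ray(sd,[(180+(537.3-400)/2,200+206.4/2),(180+(572.4-400)/2,200+225.9/2)],26))
# bottle bottom by two views: corner (-x,-y) scene (111.3,131.3); 
L("scene bot corner -x-y",ray(sc,[(200+111.3/2,100+131.3/2)],86))
L("scene bot corner +x-y",ray(sc,[(200+133.4/2,100+126.4/2)],86))
L("side bot corner -x+y",ray(sd,[(180+(517-400)/2,200+206/2)],86))
L("side bot corner +x+y",ray(sd,[(180+(501.5-400)/2,200+198/2)],86))
```

```text
w1 div 66,0,-66 x [0.9 1.1 1.9] y [ 66.6   0.5 -66.2]
w1 end x [-0.] y [134.4]
scene div1 x [-22.3  20.5] y [64.2 63.2]
side div1 x [ 20.9 -19.6] y [66.2 65.6]
scene bot corner -x-y x [-12.9] y [74.]
scene bot corner +x-y x [10.8] y [73.9]
side bot corner -x+y x [-6.3] y [115.2]
side bot corner +x+y x [10.] y [116.]
```

>>> {"fn": "apply_moves", "kwargs": {"commands": [[0, 0.3, -2, 0, 1], [0, 0, -2.5, 0, 1], [0, 0, -1.5, 0, 1], [0, 0, -1, 0, 1], [0, 0, -0.5, 0, 1], [0, 0, -0.3, 0, 1], [0, 0, -0.1, 0, 1], [0, 0, 0, 0, 1]]}}

```text
clock: 7.55
eef_pos: [634.4, 172.9, 99.3]
orientation: [3.14, -0.0, 1.438]
ft_force: [-0.3, 0.1, -1.5]
grip_width: 24.1
grip_force: 29.9
```

>>> {"fn": "apply_moves", "kwargs": {"commands": [[0, 0, -0.1, 0, 1], [0, 0, 0, 0, 1], [0, 0, 0, 0, 0.2], [0, 0, 0, 0, -0.3], [0, 0, 0, 0, -0.3], [0, 0, 0, 0, -0.3]]}}

```text
clock: 8.15
eef_pos: [634.0, 172.9, 97.7]
orientation: [-3.142, -0.0, 1.438]
ft_force: [-0.0, -1.0, -0.8]
grip_width: 51.5
grip_force: 0.0
```

>>> {"fn": "apply_moves", "kwargs": {"commands": [[0, 0, 2, 0, -0.3], [0, 0, 3, 0, -0.3], [0, 0, 3.4, 0, -0.3], [-0.4, -3, 0, 0, -0.3], [-0.5, -4, 0, 0.014, -0.3], [-0.5, -4, 0, 0.02, -0.3], [-0.5, -4, 0, 0.02, -0.3], [-0.5, -4, 0, 0.02, -0.3], [-0.6, -4, 0, 0, -0.3], [-0.6, -4, 0, 0, -0.3]]}}

```text
clock: 9.15
eef_pos: [597.6, -98.7, 181.8]
orientation: [3.141, -0.0, 1.512]
ft_force: [0.3, -1.0, -0.1]
grip_width: 60.2
grip_force: 0.0
```

>>> {"fn": "apply_moves", "kwargs": {"commands": [[-0.6, -4, 0, 0, -0.3], [-0.6, -3, 0, 0, -0.3], [0, -2, 0, 0, -0.3], [0, 0, 0, 0, -0.3], [0, 0, 0, 0, -0.3]]}}

```text
clock: 9.65
eef_pos: [586.1, -186.3, 181.5]
orientation: [-3.141, -0.001, 1.512]
ft_force: [0.2, 1.2, 0.1]
grip_width: 60.6
grip_force: 0.0
```

Run:
```python
from h import *
def f(x,s):
    x=cv2.resize(x,None,fx=s,fy=s,interpolation=cv2.INTER_CUBIC).astype(float)/255
    return np.clip(255*x**0.6,0,255).astype(np.uint8)
a=robot.get_image("scene")[:,:,::-1];b=robot.get_image("side")[:,:,::-1]
print(robot.state()["eef_pos"],robot.state()["grip_width"],robot.state()["orientation"])
o=np.hstack([f(a[130:400,210:410],2),f(b[120:390,200:400],2)]);cv2.imwrite("pics/p2.png",o)
```

```text
[ 586.53145614 -184.57618523  181.36629401] 60.358398919446095 [-3.14132099e+00 -1.97572098e-03  1.51495084e+00]
```

View pics/p2.png

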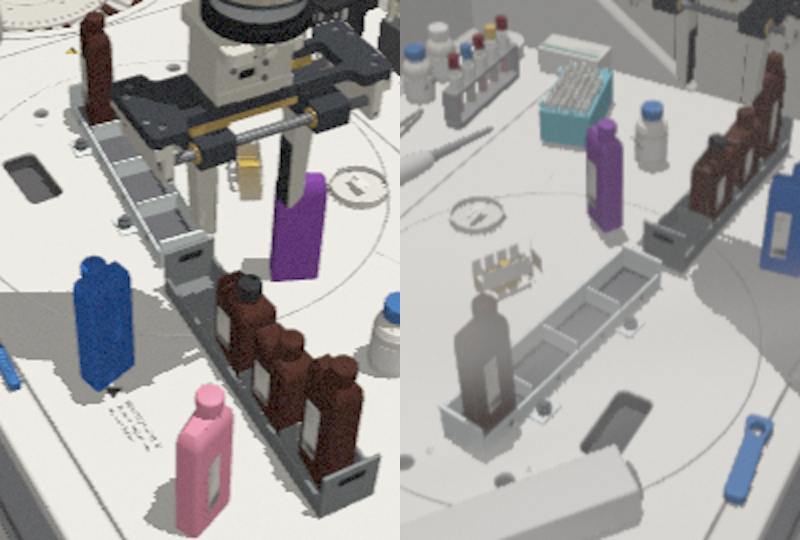

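>>> {"fn": "apply_moves", "kwargs": {"commands": [[0, 0, -3, 0, -0.3], [0, 0, -4, 0, -0.3], [0, 0, -3, 0, -0.3], [0, 0, -1, 0, -0.3], [0, 0, 0, 0, -0.3], [0, 0, 0, 0, 1], [0, 0, 0, 0, 1], [0, 0, 0, 0, 1], [0, 0, 0, 0, 1], [0, 0, 0, 0, 1]]}}

```text
clock: 10.75
eef_pos: [586.5, -187.4, 72.5]
orientation: [3.14, 0.0, 1.512]
ft_force: [0.5, 0.5, 2.6]
grip_width: 29.5
grip_force: 29.9
```

>>> {"fn": "apply_moves", "kwargs": {"commands": [[0, 0, 1, 0, 1], [0, 0, 3, 0, 1], [0, 0, 3, 0, 1], [0, 1, 1, 0, 1], [0.5, 2.5, 0, -0.014, 1], [0.5, 3.5, 0, -0.015, 1], [0.5, 3.5, 0, -0.015, 1], [0.5, 3.5, 0, -0.015, 1], [0.5, 3.5, 0, -0.015, 1], [0.5, 3.5, 0, 0, 1]]}}

```text
clock: 11.75
eef_pos: [615.1, 25.5, 150.9]
orientation: [-3.14, -0.0, 1.438]
ft_force: [0.4, -0.0, -1.4]
grip_width: 29.1
grip_force: 29.9
```

>>> {"fn": "apply_moves", "kwargs": {"commands": [[0.5, 3.5, 0, 0, 1], [0.4, 2.5, 0, 0, 1], [0, 1.5, 0, 0, 1], [0, 0.7, -1, 0, 1], [0, 0, -3, 0, 1], [0, 0, -1.5, 0, 1], [0, 0, 0, 0, 1], [0, 0, 0, 0, 1]]}}

```text
clock: 12.55
eef_pos: [625.0, 103.4, 96.6]
orientation: [-3.141, 0.001, 1.436]
ft_force: [0.1, -0.1, -0.3]
grip_width: 29.0
grip_force: 29.9
```

Run:
```python
from h import *
np.set_printoptions(precision=1,suppress=True)
s=robot.state();print(s["eef_pos"],s["orientation"])
yaw=-.133;v=np.array([np.cos(yaw),np.sin(yaw)]);u=np.array([-np.sin(yaw),np.cos(yaw)])
def box(c,hx,hy,z):return np.array([[*(np.array(c)+a*hx*v+b*hy*u),z] for a,b in((-1,1),(1,1),(1,-1),(-1,-1))])
out=[]
for n,bad in(("scene",0),("side",1)):
    i=robot.camera_info(n); im=robot.get_image(n)[:,:,::-1].copy()
    q=proj(i,box((625.2,104.3),16.5,28,6+25)); c=q.mean(0).astype(int)
    s=6; x0,y0=c[0]-33,c[1]-45
    im=np.clip(255*(im[y0:y0+80,x0:x0+66]/255.)**.6,0,255).astype(np.uint8)
    im=cv2.resize(im,None,fx=s,fy=s,interpolation=cv2.INTER_CUBIC)
    for z,hx,hy in((31,16.5,28),(26,21,32)):
        p=((proj(i,box((625.2,104.3),hx,hy,z))-[x0,y0]+.5)*s).astype(np.int32)
        cv2.polylines(im,[p],True,(0,255,0) if z==31 else (255,255,0),1)
    out.append(im);print(n,x0,y0)
cv2.imwrite("pics/p3.png",np.hstack(out))
```

```text
[625.  103.4  96.6] [-3.1  0.   1.4]
scene 236 152
side 236 250
```

View pics/p3.png

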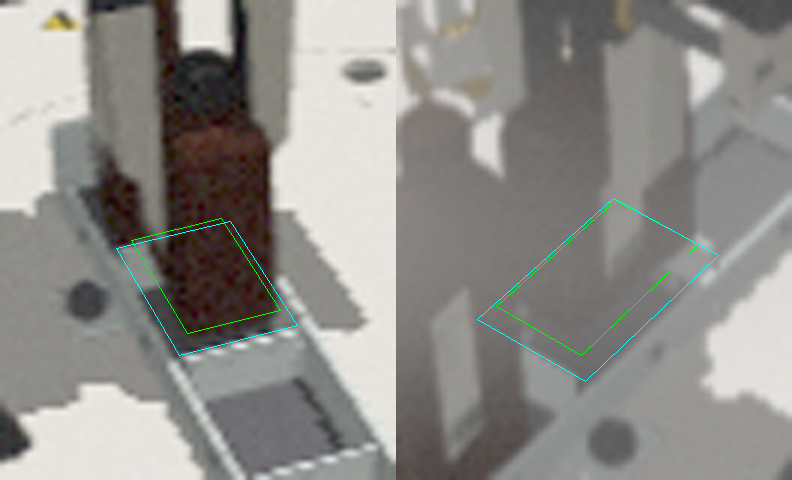

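>>> {"fn": "apply_moves", "kwargs": {"commands": [[0, 0, -0.8, 0, 1], [0, 0, -0.6, 0, 1], [0, 0, -0.4, 0, 1], [0, 0, -0.3, 0, 1], [0, 0, -0.2, 0, 1], [0, 0, -0.1, 0, 1], [0, 0, 0, 0, 1]]}}

```text
clock: 13.35
eef_pos: [625.1, 104.8, 72.7]
orientation: [3.141, -0.0, 1.438]
ft_force: [-0.0, -0.4, -0.8]
grip_width: 29.3
grip_force: 29.9
```

>>> {"fn": "apply_moves", "kwargs": {"commands": [[0, 0, -0.1, 0, 1], [0, 0, 0, 0, 0.2], [0, 0, 0, 0, -0.3], [0, 0, 0, 0, -0.3], [0, 0, 0, 0, -0.3], [0, 0, 2, 0, -0.3], [0, 0, 4, 0, -0.3], [0, 0, 4, 0, -0.3], [0, 0, 1, 0, -0.3], [-0.25, -2.8, 0, 0.014, -0.3]]}}

```text
clock: 14.35
eef_pos: [624.0, 82.5, 183.5]
orientation: [3.137, -0.006, 1.461]
ft_force: [-0.6, -0.1, 0.2]
grip_width: 60.7
grip_force: 0.0
```

>>> {"fn": "apply_moves", "kwargs": {"commands": [[-0.5, -4, 0, 0.02, -0.3], [-0.5, -4, 0, 0.02, -0.3], [-0.5, -4, 0, 0.02, -0.3], [-0.5, -4, 0, 0, -0.3], [-0.5, -4, 0, 0, -0.3], [-0.5, -4, 0, 0, -0.3], [-0.5, -4, 0, 0, -0.3], [-0.5, -3, 0, 0, -0.3], [0, -2, 0, 0, -0.3], [0, 0, 0, 0, -0.3]]}}

```text
clock: 15.35
eef_pos: [580.6, -257.7, 181.2]
orientation: [-3.14, 0.003, 1.505]
ft_force: [0.7, -0.1, -0.4]
grip_width: 60.5
grip_force: 0.0
```

>>> {"fn": "apply_moves", "kwargs": {"commands": [[0, 0, 0, 0, -0.3], [0, 0, -3, 0, -0.3], [0, 0, -4, 0, -0.3], [0, 0, -3, 0, -0.3], [0, 0, -1, 0, -0.3], [0, 0, 0, 0, -0.3]]}}

```text
clock: 15.95
eef_pos: [582.2, -250.6, 70.2]
orientation: [-3.139, -0.002, 1.514]
ft_force: [-0.2, 0.8, -0.2]
grip_width: 60.3
grip_force: 0.0
```

>>> {"fn": "apply_moves", "kwargs": {"commands": [[0, 0, 0, 0, -0.3], [0, 0, 0, 0, 1], [0, 0, 0, 0, 1], [0, 0, 0, 0, 1], [0, 0, 0, 0, 1], [0, 0, 0, 0, 1]]}}

```text
clock: 16.55
eef_pos: [582.5, -253.3, 72.0]
orientation: [3.141, 0.0, 1.512]
ft_force: [-1.0, -0.3, 1.9]
grip_width: 29.1
grip_force: 29.9
```

>>> {"fn": "apply_moves", "kwargs": {"commands": [[0, 0, 1, 0, 1], [0, 0, 3, 0, 1], [0, 0, 3, 0, 1], [0, 1, 1, 0, 1], [0.4, 2.5, 0, -0.014, 1], [0.4, 3.5, 0, -0.015, 1], [0.4, 3.5, 0, -0.015, 1], [0.4, 3.5, 0, -0.015, 1], [0.4, 3.5, 0, -0.015, 1], [0.4, 3.5, 0, 0, 1]]}}

```text
clock: 17.55
eef_pos: [605.7, -40.4, 150.9]
orientation: [-3.14, -0.001, 1.438]
ft_force: [0.8, -0.5, -2.0]
grip_width: 29.0
grip_force: 29.8
```

>>> {"fn": "apply_moves", "kwargs": {"commands": [[0.5, 3.5, 0, 0, 1], [0.5, 2.5, 0, 0, 1], [0, 1.5, 0, 0, 1], [0, 0.7, -1, 0, 1], [0, 0, -3, 0, 1], [0, 0, -1.5, 0, 1], [0, 0, 0, 0, 1], [0, 0, 0, 0, 1]]}}

```text
clock: 18.35
eef_pos: [616.4, 37.3, 96.6]
orientation: [-3.141, 0.001, 1.436]
ft_force: [0.6, 1.2, -0.9]
grip_width: 29.9
grip_force: 29.8
```

Run:
```python
from h import *
s=robot.state();print(s["eef_pos"],s["orientation"])
yaw=-.133;v=np.array([np.cos(yaw),np.sin(yaw)]);u=np.array([-np.sin(yaw),np.cos(yaw)])
def box(c,hx,hy,z):return np.array([[*(np.array(c)+a*hx*v+b*hy*u),z] for a,b in((-1,1),(1,1),(1,-1),(-1,-1))])
C=(616.5,38.9)
out=[]
for n in("scene","side"):
    i=robot.camera_info(n); im=robot.get_image(n)[:,:,::-1].copy()
    q=proj(i,box(C,16.5,28,31)); c=q.mean(0).astype(int)
    s=6; x0,y0=c[0]-33,c[1]-45
    im=np.clip(255*(im[y0:y0+80,x0:x0+66]/255.)**.6,0,255).astype(np.uint8)
    im=cv2.resize(im,None,fx=s,fy=s,interpolation=cv2.INTER_CUBIC)
    for z,hx,hy in((31,16.5,28),(26,21,32)):
        p=((proj(i,box(C,hx,hy,z))-[x0,y0]+.5)*s).astype(np.int32)
        cv2.polylines(im,[p],True,(0,255,0) if z==31 else (255,255,0),1)
    out.append(im)
cv2.imwrite("pics/p4.png",np.hstack(out))
```

```text
[616.38561941  37.34960647  96.57067657] [-3.14120828e+00  1.00351260e-03  1.43577756e+00]
```

View pics/p4.png

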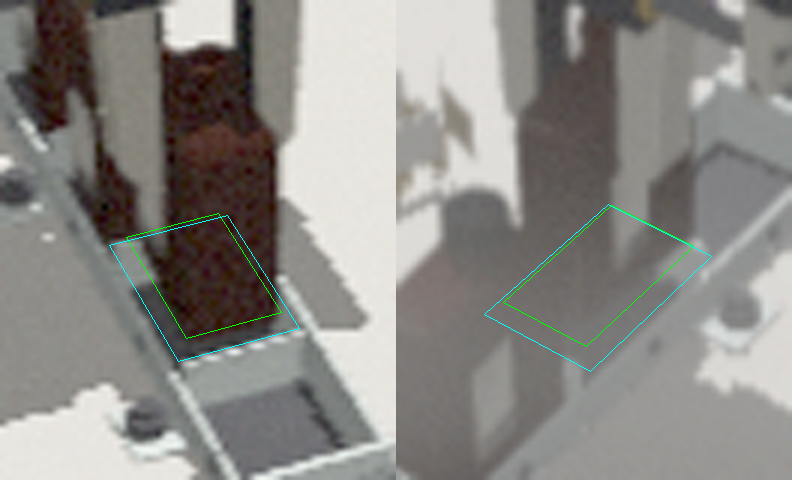

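>>> {"fn": "apply_moves", "kwargs": {"commands": [[0, 0, -0.8, 0, 1], [0, 0, -0.6, 0, 1], [0, 0, -0.4, 0, 1], [0, 0, -0.3, 0, 1], [0, 0, -0.2, 0, 1], [0, 0, -0.1, 0, 1], [0, 0, 0, 0, 1]]}}

```text
clock: 19.15
eef_pos: [616.4, 38.8, 72.5]
orientation: [-3.141, 0.0, 1.438]
ft_force: [-0.6, -0.0, -1.4]
grip_width: 29.5
grip_force: 29.8
```

>>> {"fn": "apply_moves", "kwargs": {"commands": [[0, 0, -0.1, 0, 1], [0, 0, 0, 0, 0.2], [0, 0, 0, 0, -0.3], [0, 0, 0, 0, -0.3], [0, 0, 0, 0, -0.3], [0, 0, 2, 0, -0.3], [0, 0, 4, 0, -0.3], [0, 0, 4, 0, -0.3], [0, 0, 1, 0, -0.3], [-0.2, -2.8, 0, 0.014, -0.3]]}}

```text
clock: 20.15
eef_pos: [616.3, 16.3, 183.6]
orientation: [3.137, -0.005, 1.461]
ft_force: [0.4, -0.2, -0.4]
grip_width: 60.2
grip_force: 0.0
```

>>> {"fn": "apply_moves", "kwargs": {"commands": [[-0.4, -4, 0, 0.02, -0.3], [-0.4, -4, 0, 0.02, -0.3], [-0.4, -4, 0, 0.02, -0.3], [-0.4, -4, 0, 0, -0.3], [-0.5, -4, 0, 0, -0.3], [-0.5, -4, 0, 0, -0.3], [-0.5, -4, 0, 0, -0.3], [-0.5, -3, 0, 0, -0.3], [0, -2, 0, 0, -0.3], [0, 0, 0, 0, -0.3]]}}

```text
clock: 21.15
eef_pos: [576.3, -323.5, 181.1]
orientation: [-3.14, 0.003, 1.506]
ft_force: [-0.3, -0.1, 0.2]
grip_width: 60.4
grip_force: 0.0
```

>>> {"fn": "apply_moves", "kwargs": {"commands": [[0, 0, 0, 0, -0.3], [0, 0, 0, 0, -0.3]]}}

```text
clock: 21.35
eef_pos: [579.2, -316.5, 181.1]
orientation: [-3.141, -0.002, 1.515]
ft_force: [-1.0, -0.1, 0.1]
grip_width: 60.0
grip_force: 0.0
```

Run:
```python
from h import *
def f(x,s):
    x=cv2.resize(x,None,fx=s,fy=s,interpolation=cv2.INTER_CUBIC).astype(float)/255
    return np.clip(255*x**0.6,0,255).astype(np.uint8)
s=robot.state();print(s["eef_pos"],s["grip_width"],s["orientation"])
a=robot.get_image("scene")[:,:,::-1].copy();i=robot.camera_info("scene")
yaw=-.063;v=np.array([np.cos(yaw),np.sin(yaw)]);u=np.array([-np.sin(yaw),np.cos(yaw)])
def box(c,hx,hy,z):return np.array([[*(np.array(c)+a*hx*v+b*hy*u),z] for a,b in((-1,1),(1,1),(1,-1),(-1,-1))])
t=f(a[270:400,310:410],4)
for c,hx,hy,z in(((578.5,-319.3),13,22.5,122),((584.7,-220.5),25,135,50)):
    cv2.polylines(t,[((proj(i,box(c,hx,hy,z))-[310,270]+.5)*4).astype(np.int32)],True,(0,255,0),1)
b=robot.get_image("side")[:,:,::-1]
l=f(b[160:360,210:410],2)
o=np.zeros((520,800,3),np.uint8);o[:,:400]=t;o[:400,400:]=l;cv2.imwrite("pics/p5.png",o)
```

```text
[ 579.23949661 -316.49867939  181.08754298] 59.99166798529963 [-3.14116631e+00 -2.43341567e-03  1.51476326e+00]
```

View pics/p5.png

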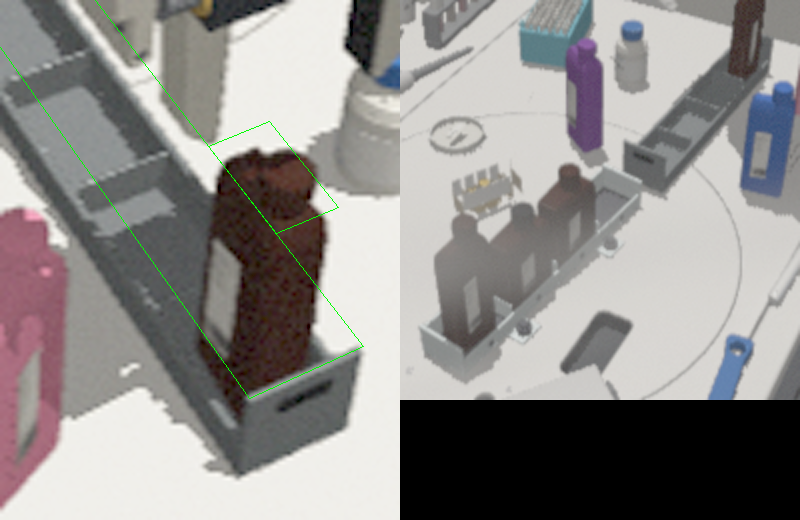

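Run:
```python
from h import *
i=robot.camera_info("scene")
yaw=-.063;c=np.array([584.7,-220.5]);u=np.array([-np.sin(yaw),np.cos(yaw)]);v=np.array([np.cos(yaw),np.sin(yaw)])
for n,p,z in(("cap",(290,164),138),("tray end mid",(305,371),50),("body bottom visible right edge -y+x, z50?",(314,350),30),("vertical edge mid +x-y",(322,260),100)):
    X=ray(i,[(310+p[0]/4-.5,270+p[1]/4-.5)],z)[0,:2]-c;print(n,X@v,X@u)
# dark/brown cap+bottle contour for tall2 from side too
sd=robot.camera_info("side")
X=ray(sd,[(210+348/2,160+0/2)],138)[0,:2]-c;print("side cap (approx, above crop)",X@v,X@u)
```

```text
cap -0.325787073584511 -107.78959870466592
tray end mid -0.39038983359724533 -134.0759994170852
body bottom visible right edge -y+x, z50? 17.71029740795062 -116.41268133124164
vertical edge mid +x-y 6.741049748274747 -124.70485077719712
side cap (approx, above crop) -18.397484685983105 -56.76024906733389
```

>>> {"fn": "apply_moves", "kwargs": {"commands": [[0, 0, -3, 0, -0.3], [0, 0, -3, 0, -0.3], [0, 0, -2, 0, -0.3], [0, 0, -0.4, 0, -0.3], [0, 0, 0, 0, -0.3], [0, 0, 0, 0, 1], [0, 0, 0, 0, 1], [0, 0, 0, 0, 1], [0, 0, 0, 0, 1], [0, 0, 0, 0, 1]]}}

```text
clock: 22.45
eef_pos: [578.5, -319.3, 98.0]
orientation: [3.141, 0.0, 1.512]
ft_force: [-1.1, 0.1, 0.2]
grip_width: 24.9
grip_force: 0.1
```

>>> {"fn": "apply_moves", "kwargs": {"commands": [[0, 0, 0, 0, 1], [0, 0, 0, 0, 1], [0, 0, 0.5, 0, 1]]}}

```text
clock: 22.75
eef_pos: [577.8, -318.7, 101.9]
orientation: [-3.14, -0.001, 1.512]
ft_force: [-0.0, 0.7, -1.2]
grip_width: 23.8
grip_force: 29.8
```

>>> {"fn": "apply_moves", "kwargs": {"commands": [[0, 0, 2.5, 0, 1], [0, 0, 3, 0, 1], [0, 1, 2, 0, 1], [0.4, 2.5, 0, -0.014, 1], [0.4, 3.5, 0, -0.015, 1], [0.4, 3.5, 0, -0.015, 1], [0.4, 3.5, 0, -0.015, 1], [0.4, 3.5, 0, -0.015, 1], [0.4, 3.5, 0, 0, 1]]}}

```text
clock: 23.65
eef_pos: [602.3, -107.6, 177.6]
orientation: [-3.141, -0.0, 1.438]
ft_force: [0.5, -0.8, -1.3]
grip_width: 23.6
grip_force: 29.8
```

>>> {"fn": "apply_moves", "kwargs": {"commands": [[0.5, 3.5, 0, 0, 1], [0, 2.5, 0, 0, 1], [0, 1.5, 0, 0, 1], [0, 0.8, -1, 0, 1], [0, 0, -3, 0, 1], [0, 0, -1.5, 0, 1], [0, 0, 0, 0, 1], [0, 0, 0, 0, 1]]}}

```text
clock: 24.45
eef_pos: [607.4, -27.8, 122.5]
orientation: [-3.141, 0.001, 1.436]
ft_force: [0.1, -1.1, -0.5]
grip_width: 23.2
grip_force: 29.8
```

>>> {"fn": "apply_moves", "kwargs": {"commands": [[0, 0, -0.8, 0, 1], [0, 0, -0.6, 0, 1], [0, 0, -0.4, 0, 1], [0, 0, -0.3, 0, 1], [0, 0, -0.2, 0, 1], [0, 0, -0.1, 0, 1], [0, 0, 0, 0, 1]]}}

```text
clock: 25.15
eef_pos: [607.5, -26.2, 98.6]
orientation: [-3.142, 0.0, 1.438]
ft_force: [-0.3, -0.1, -1.8]
grip_width: 23.7
grip_force: 29.8
```

>>> {"fn": "apply_moves", "kwargs": {"commands": [[0, 0, -0.1, 0, 1], [0, 0, 0, 0, 0.2], [0, 0, 0, 0, -0.3], [0, 0, 0, 0, -0.3], [0, 0, 0, 0, -0.3], [0, 0, 2, 0, -0.3], [0, 0, 4, 0, -0.3], [0, 0, 4, 0, -0.3], [0, 0, 4, 0, -0.3], [0, -4, 4, 0, -0.3]]}}

```text
clock: 26.15
eef_pos: [608.6, -54.8, 274.6]
orientation: [3.141, -0.005, 1.449]
ft_force: [1.4, -0.2, -0.5]
grip_width: 60.2
grip_force: 0.0
```

>>> {"fn": "apply_moves", "kwargs": {"commands": [[0, -4, 4, 0, -0.3], [0, -4, 2, 0, -0.3], [0, -4, 0, 0, -0.3], [0, -4, 0, 0, -0.3], [0, 0, 0, 0, -0.3]]}}

```text
clock: 26.65
eef_pos: [604.6, -225.3, 328.6]
orientation: [-3.141, 0.006, 1.426]
ft_force: [-0.5, -0.1, -0.3]
grip_width: 60.3
grip_force: 0.0
```

Run:
```python
from h import *
def f(x,s):
    x=cv2.resize(x,None,fx=s,fy=s,interpolation=cv2.INTER_CUBIC).astype(float)/255
    return np.clip(255*x**0.6,0,255).astype(np.uint8)
a=robot.get_image("scene")[:,:,::-1];b=robot.get_image("side")[:,:,::-1]
o=np.hstack([f(a[130:330,210:410],2),f(b[190:390,200:400],2)]);cv2.imwrite("pics/p6.png",o)
```

```text
(no output)
```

View pics/p6.png

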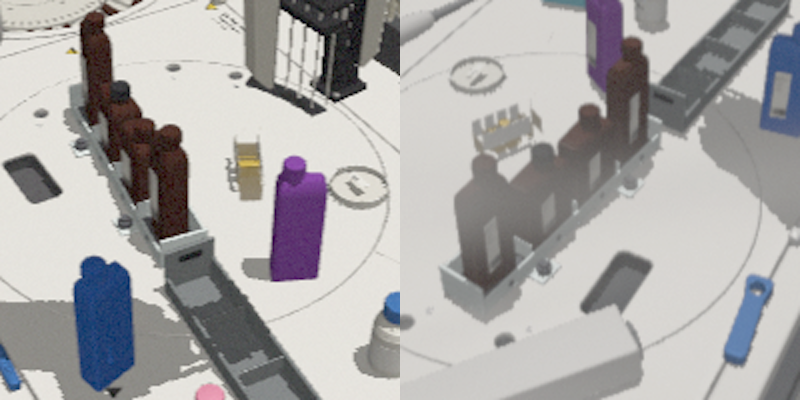

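All four bottles stand upright in the rack in the right order: caps at scene-crop (95,20), (120,92), (145,127) and (172,135). The tray is empty, and the look-alikes, cuvette strip and rinse bottle have not moved.

```bash
python3 -c "
from workcell import robot
print(robot.finish_job())"
```

```text
the job is handed in; nothing more can be done
None
```

I moved all four amber bottles into the analyser rack, upright and in their original left-to-right order, left everything else where it stood, and handed the job in at about 27 s; no verdict came back.

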